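# Clamp an angle bracket in the drilling fixture

## Robot

A 6-joint arm with a two-finger parallel gripper is mounted at the origin on the work surface. World frame = base frame: x ahead of the robot, y to its left, z up, the work surface at z = 0. Lengths are in mm, angles in rad, forces in N, time in s.
With the tool pointing down it reaches from about 300 to 875 mm from the base axis. Payload 6.4 kg.
Tool frame: the origin (TCP) lies at the very end of the fingers, on their centre line; the grasp point (between the pads) lies 19 mm behind it; z points along the fingers, y is the line along which they close (so a half turn about z gives the same grasp; the last joint's range is limited). The gripper opens to 88 mm and grips with 3 to 60 N. Pads are 18 mm wide; open, the fingers measure 123 mm over their backs; the gripper's body (75 mm by 187 mm) begins 45 mm behind the grasp point.
Start: joints at [0.908, 0.181, 1.607, -0, 1.354, -0.206], TCP at [253.611, 516.064, 238.714] pointing down, gripper open.
Joint ranges: [-2.99, 2.99], [-0.89, 2.07], [0.3, 2.58], [-1.14, 4.28], [0, 2.63], [-3.12, 3.12]. Speed limits (rad/s): [2.57, 2.57, 3.01, 3.14, 3.14, 3.14].

## Interface

Orientations are given as a rotation vector (axis times angle).
In Python, from station import * gives the robot as it stands.
- The arm moves only by the tool carry_out, never from a script. Its argument "motion" is a list of rows, each an object of numbers: "dx", "dy", "dz": the shift along the world's x, y, z in mm; "wx", "wy", "wz": the turn, a rotation vector about the world's x, y, z in rad; "claw": the opening, from 0 (shut) to 1 (fully open). In form: [{"dx": .., "dy": .., "dz": .., "wx": .., "wy": .., "wz": .., "claw": ..}, ...]. A call has 1 to 8 rows; each row shifts and turns the commanded pose from where the row before left it; what a row does not reach is not made up. A row lasts 1/10 s, in which the tool goes at most 50 mm and 8.59 degrees, less where a joint would pass 70% of its speed; a pose out of reach is approached as far as the arm can. A call with a gripper value outside its range is refused whole. The fingers move at their own pace and stop on an object; "squeeze" is the grip in N (left out, the last holds). Time passes only in rows, so rows that do not move let the fingers close. It gives the time, the measured TCP pose, the force, the opening and the grip force at its end, in the units of the state.
- read_state(): the state, without advancing time (a new reading comes with each control period).
- get_image(name): name is "scene" or "top"; returns the picture (420x560x3 uint8, red, green, blue); there is no depth.
- camera_model(name): a dict with "fx", "fy", "cx", "cy" (pixels), "R" (3x3) and "t" (3): a world point X has camera coordinates R X + t. Camera axes: x right, y down, z forward; pixel columns grow to the right and rows downward; lengths in mm; the calibration is good to about 2 mm. A picture is of the moment at which its call begins. camera_model takes no time and is no camera call.
- close_job(): hands the job in; it is judged then, once.
The state is a dict: "t": time; "joints": joint angles; "dq": joint speeds; "joint_efforts": joint torques, N m; "eef_pos": TCP position; "tool_rot": TCP orientation; "ft_force": force on the tool from outside, world axes, zero at the start; "wrist_torque": the same for the moment, N m; "width": opening from 0.0 (shut) to 1.0 (fully open); "gripper_force": force on a finger pad.
Only numpy, scipy, OpenCV 4.12 (cv2) and the standard library are available. Lean on these libraries where they do the work, as an engineer would, in place of code of your own. Each camera call takes 0.05 s, during which the arm holds its last target. There are 200 camera calls.

## Task

Get the aluminium angle bracket ready for drilling: with the fingertips, push it along between the guide rails of the fixture until it sits fully home against the end stop, and then push the upright handle of the toggle clamp over, away from the bracket, past its dead point until it snaps down into lock with the pad pressing on the bracket. Only push, do not lift the bracket; leave the other things on the bench where they stand, and end clear of everything.

Things in the scene. Friction and masses are not known exactly. Their poses are not given: they have to be found in the camera images.
- fixture: Fixture bolted to the bench: grey bed plate 260x110x20 mm (x -150 to 110, y -55 to 55) with two dark guide rails, dark end stop and toggle clamp. Origin: bench height, mid-line, below the stop's front face. x axis: the way the bracket is pushed, toward stop and clamp; z up. Rails: inner faces y = +-30.5, x -140 to -5, top z 30. Stop: front face x = 0, top z 42. Clamp cheeks: x 8 to 78, |y| < 24, top z 82.
- bracket: Loose L-shaped aluminium bracket, 0.2 kg, between the rails, 15 to 45 mm short of the stop, x axis along the fixture's. Foot plate 80 (x) x 58 (y) x 12 mm; upright flange 12 mm thick at its rear end, rising 50 mm above the underside; push on the flange's outer face, x = -40 mm. Origin: centre of the underside, 20 mm above the bench. Home, it is at x = -40 mm of the fixture. Slides with 1 to 2 N.
- handle (a joint): Clamp handle angle (rad). 0: open, nearly upright, leaning 0.15 rad back over the bracket; grows as it is pushed over toward the fixture's +x (angle from vertical = value - 0.15); 1.72: level, pointing to +x, locked. A spring drives it back to 0 below the dead point at about 1.1 and on to 1.72 beyond it. Push at the grip point: about 7 N until 0.3 rad before the dead point, then falling to nothing.
- handle_pivot (a point): The handle's pivot, at x = 45, y = 0, z = 70 mm of the fixture, between the clamp cheeks; the handle turns about the fixture's y axis.
- handle_grip (a point): Point on the centre line of the handle's round black grip, 105 mm from the pivot. The handle is straight; the grip is 24 mm in diameter, from 58 to 130 mm from the pivot. Open, its end is about 200 mm above the bench. Push on the side that faces the bracket.
- clamp_bar: Steel clamp bar 72 mm long, 14 wide, with a sprung 19 mm rubber pad at its end; origin at its pivot, x = 20, z = 65 mm of the fixture. Geared to the handle. Open, it stands upright in front of the handle, up to 135 mm above the bench, the pad reaching to x = -25 mm, 115 mm high; as the handle goes over it swings down toward -x and the pad lands on the bracket's foot plate, 35 mm before the stop.
- socket: Bystander: steel wrench socket standing on its end, 30 mm across, 38 mm high; origin at the centre of its underside.
- tin: Bystander: round tin, 66 mm across, 55 mm high; origin at the centre of its underside.
- spanner: Bystander: steel spanner lying flat, 160 mm long along its x axis.
- spray: Bystander: spray can, 52 mm across, 140 mm high; origin at the centre of its underside.
Not all that is in view belongs to the job. Leave any orange or purple look-alike of the bracket alone.

How it is judged:
By the outcome, as a careful person would: the job done as asked, in the order asked, and still so for the second after the job is handed in, with the robot touching nothing.
It also fails if it takes over 48 s, if anything falls off the work surface, if the arm or the gripper's body presses on something with over 40 N, if the wrist force passes 120 N, or if a joint passes its speed limit or range.

## Working session

There is one attempt and no reset: what is moved stays moved. The work goes in short steps, Python scripts to look and compute and a tool call to move; the robot and the scene stay as the last step left them, time stands still between calls to the robot, and variables do not carry over. Pictures are saved under pics/ and viewed, at most 10 in all, crops included, and the job is handed in when it is done.

Besides the shell and the picture viewer there is one more tool, called after "Call:" as a command line: name --argument value ..., lists and objects as JSON in quotes. carry_out: Moves the arm, as the interface text tells. Its arguments: {"type":"object","properties":{"motion":{"type":"array"},"squeeze":{"type":"number"}},"required":["motion"]}

```bash
mkdir -p pics
python3 - <<'E'
from station import *
import cv2
for n in("scene","top"):
    cv2.imwrite(f"pics/{n}0.png",get_image(n)[:,:,::-1]); print(n,camera_model(n))
s=read_state();print(s["t"],s["eef_pos"],s["tool_rot"],s["width"])
E
```

```text
scene {'fx': 427.19591115796334, 'fy': 427.19591115796334, 'cx': 282.99246692253627, 'cy': 214.20001541794952, 'R': array([[ 0.51591828,  0.85651658,  0.01441109],
       [ 0.60622838, -0.35316931, -0.71257181],
       [-0.60524002,  0.37636523, -0.70145116]]), 't': array([-225.91967263, -288.4930978 , 1194.01631135])}
top {'fx': 544.2578944321643, 'fy': 544.2578944321643, 'cx': 286.44975335335084, 'cy': 207.7848906546367, 'R': array([[ 0.02434741, -0.99951264,  0.01953674],
       [-0.98649497, -0.02718742, -0.16151943],
       [ 0.16197186, -0.01534032, -0.98667613]]), 't': array([-115.49544943,  576.43414617,  995.45916943])}
0.1 [253.31086021 515.67225792 237.92376654] [-7.11150404e-01 -3.05941116e+00  2.22180908e-03] 0.9990542898736151
```

View pics/scene0.png

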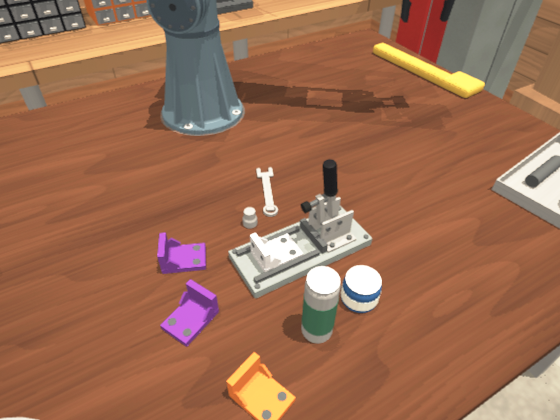

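View pics/top0.png

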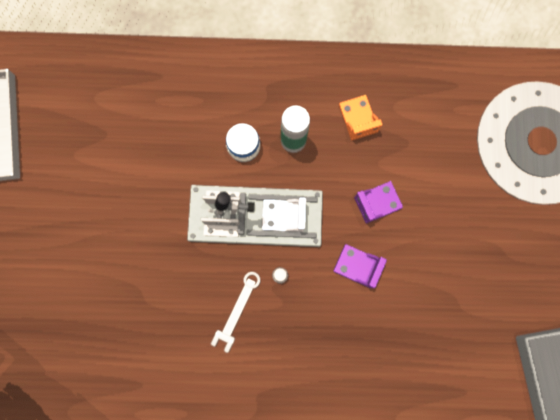

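The scene view shows the aluminium bracket (~(270,250)) between the rails and the clamp with its black handle at (330,178). In the top view the bed is at columns 188–323, rows 185–247, the bracket at (285,215) and the handle tip at (223,201). Candidates in the top view are purple (380,202), purple (360,266), orange (361,117) and the silver one in the fixture at (285,215). The silver one fits: it is aluminium and sits between the rails. I'll measure it and confirm in a crop.

```bash
cat > h.py <<'E'
import numpy as np,cv2
from station import *
def ray(n,u,v,z):
    c=camera_model(n);R=np.array(c["R"]);t=np.array(c["t"])
    o=-R.T@t;d=R.T@np.array([(u-c["cx"])/c["fx"],(v-c["cy"])/c["fy"],1]);return o+d*(z-o[2])/d[2]
def proj(n,X):
    c=camera_model(n);p=c["R"]@np.array(X,float)+c["t"];return np.array([c["fx"]*p[0]/p[2]+c["cx"],c["fy"]*p[1]/p[2]+c["cy"]])
E
python3 - <<'E'
from h import *
im=cv2.imread("pics/top0.png");hsv=cv2.cvtColor(im,cv2.COLOR_BGR2HSV)
m=((hsv[...,1]<60)).astype(np.uint8)*255
m=cv2.morphologyEx(m,cv2.MORPH_CLOSE,np.ones((5,5)))
for c in cv2.findContours(m,0,2)[0]:
    a=cv2.contourArea(c);x,y,w,h=cv2.boundingRect(c)
    if a>4000 and x<255<x+w and y<215<y+h:
        r=cv2.minAreaRect(c);b=cv2.boxPoints(r);print(r,b)
        w=np.array([ray("top",*p,20)[:2] for p in b]);print(w.round(1))
        L=[np.linalg.norm(w[i]-w[(i+1)%4]) for i in range(4)];print(L,w.mean(0))
cv2.imwrite("pics/crop0.png",cv2.resize(im[175:260,180:335],None,fx=5,fy=5,interpolation=cv2.INTER_CUBIC))
E
```

```text
((254.7008514404297, 215.52981567382812), (133.36865234375, 56.43827819824219), 2.436648368835449) [[186.8771  240.88837]
 [189.27655 184.50113]
 [322.5246  190.17126]
 [320.12515 246.5585 ]]
[[ 513.3   90.9]
 [ 625.2   92.2]
 [ 621.2 -171.6]
 [ 509.1 -168.4]]
[np.float64(111.81514516293566), np.float64(263.807199685696), np.float64(112.13269326936403), np.float64(259.3659379510818)] [567.19077107 -39.22644791]
```

View pics/crop0.png

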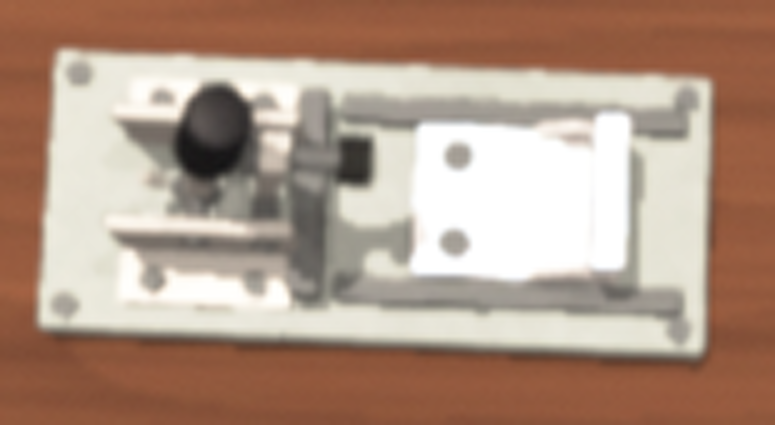

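The crop confirms the silver bracket: its flange is at crop (613,190), and there is a gap to the stop at crop (312,190). The clamp pad is at crop (353,160).

Run:
```python
from h import *
P=lambda x,y:(180+(x+.5)/5-.5,175+(y+.5)/5-.5)
b=np.array([ray("top",*P(*p),20)[:2] for p in [(57,48),(712,78),(703,353),(38,327)]]);print(b.round(1))
ex=(b[0]+b[3]-b[1]-b[2]);ex/=np.linalg.norm(ex);c=b.mean(0);o=c+20*ex;ey=np.array([-ex[1],ex[0]])
print("ex",ex,"o",o)
F=lambda w:((w[:2]-o)@ex,(w[:2]-o)@ey)
for nm,p,z in [("flange outer top",(628,115),70),("",(628,270),70),("foot front",(415,122),32),("",(412,272),32),("rail end",(688,137),30),("",(682,312),30),("stop front top",(330,92),42),("",(322,298),42)]:
    print(nm,np.round(F(ray("top",*P(*p),z)),1))
W=lambda x,y,z:[*(o+x*ex+y*ey),z]
for q in [(45-130*np.sin(.15),0,70+130*np.cos(.15)),(0,0,42),(-70,0,70)]:
    print(q,proj("top",W(*q)),proj("scene",W(*q)),np.round(W(*q),1))
i=cv2.imread("pics/scene0.png");cv2.imwrite("pics/crop1.png",cv2.resize(i[150:300,220:380],None,fx=4,fy=4,interpolation=cv2.INTER_CUBIC))
```

```text
[[ 625.9   88.8]
 [ 621.1 -170.5]
 [ 511.7 -168.5]
 [ 515.1   90.4]]
ex [0.01565815 0.9998774 ] o [568.7587991  -19.96920658]
flange outer top [-114.6  -29.1]
 [-116.6   29.7]
foot front [-33.4 -29.7]
 [-35.   29.2]
rail end [-140.2  -28.8]
 [-140.    40.1]
stop front top [ -0.3 -38.3]
 [-1.5 41.9]
(np.float64(25.5730427784321), 0, np.float64(198.5402401316855)) [223.36236917 197.25032645] [328.19485892 162.08545122] [569.2   5.6 198.5]
(0, 0, 42) [244.39048004 212.52588995] [309.80491884 231.76979121] [568.8 -20.   42. ]
(-70, 0, 70) [280.90426866 211.82907862] [277.92941916 235.09071597] [567.7 -90.   70. ]
```

View pics/crop1.png

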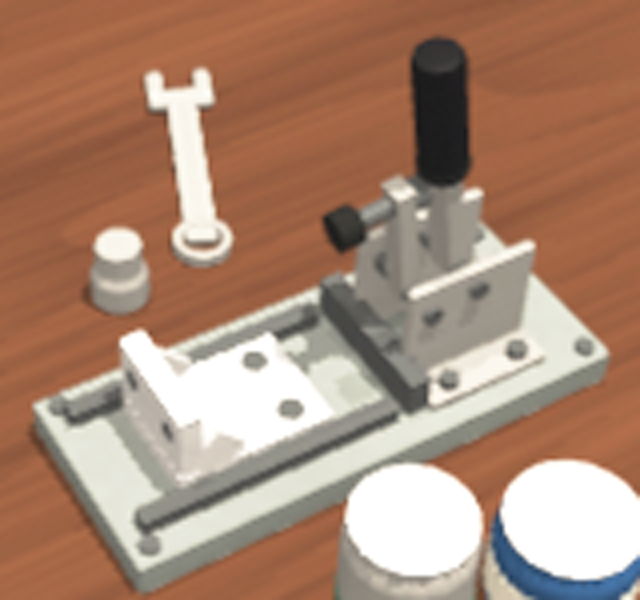

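Run:
```python
from h import *
print(ray("top",296,120,140),ray("top",294,107,140), ray("top",294,132,140))
```

```text
[ 724.13044946 -112.31638679  140.        ] [ 748.38195355 -108.18975766  140.        ] [ 701.70443668 -109.22207466  140.        ]
```

Call:
carry_out --motion '[{"dx": 20,"dy": -40,"dz": 3,"wz": -0.13,"claw": 0},{"dx": 20,"dy": -43,"dz": 3,"wz": -0.143,"claw": 0},{"dx": 20,"dy": -43,"dz": 3,"wz": -0.143,"claw": 0},{"dx": 20,"dy": -43,"dz": 3,"wz": -0.143,"claw": 0},{"dx": 20,"dy": -43,"wz": -0.143,"claw": 0},{"dx": 20,"dy": -43,"wz": -0.143,"claw": 0},{"dx": 20,"dy": -43,"wz": -0.143,"claw": 0},{"dx": 20,"dy": -43,"wz": -0.143,"claw": 0}]'

```text
validation failed for argument at $.mo...
```

Call:
carry_out --motion '[{"dx": 20,"dy": -40,"dz": 3,"wx": 0,"wy": 0,"wz": -0.13,"claw": 0},{"dx": 20,"dy": -43,"dz": 3,"wx": 0,"wy": 0,"wz": -0.143,"claw": 0},{"dx": 20,"dy": -43,"dz": 3,"wx": 0,"wy": 0,"wz": -0.143,"claw": 0},{"dx": 20,"dy": -43,"dz": 3,"wx": 0,"wy": 0,"wz": -0.143,"claw": 0},{"dx": 20,"dy": -43,"dz": 0,"wx": 0,"wy": 0,"wz": -0.143,"claw": 0},{"dx": 20,"dy": -43,"dz": 0,"wx": 0,"wy": 0,"wz": -0.143,"claw": 0},{"dx": 20,"dy": -43,"dz": 0,"wx": 0,"wy": 0,"wz": -0.143,"claw": 0},{"dx": 20,"dy": -43,"dz": 0,"wx": 0,"wy": 0,"wz": -0.143,"claw": 0}]'

```text
t: 0.9
eef_pos: [413.8, 173.3, 250.6]
tool_rot: [-2.247, -2.196, -0.0]
ft_force: [0.4, 0.1, -0.0]
width: 0.3
gripper_force: 0.0
```

Call:
carry_out --motion '[{"dx": 19,"dy": -43,"dz": 0,"wx": 0,"wy": 0,"wz": 0,"claw": 0},{"dx": 19,"dy": -43,"dz": 0,"wx": 0,"wy": 0,"wz": 0,"claw": 0},{"dx": 19,"dy": -43,"dz": 0,"wx": 0,"wy": 0,"wz": 0,"claw": 0},{"dx": 19,"dy": -43,"dz": 0,"wx": 0,"wy": 0,"wz": 0,"claw": 0},{"dx": 19,"dy": -43,"dz": 0,"wx": 0,"wy": 0,"wz": 0,"claw": 0},{"dx": 19,"dy": -43,"dz": 0,"wx": 0,"wy": 0,"wz": 0,"claw": 0},{"dx": 19,"dy": -43,"dz": 0,"wx": 0,"wy": 0,"wz": 0,"claw": 0},{"dx": 19,"dy": -43,"dz": 0,"wx": 0,"wy": 0,"wz": 0,"claw": 0}]'

```text
t: 1.7
eef_pos: [565.8, -170.8, 250.2]
tool_rot: [-2.24, -2.202, 0.0]
ft_force: [0.3, -0.3, 0.1]
width: 0.006
gripper_force: 0.0
```

Call:
carry_out --motion '[{"dx": 0,"dy": 0,"dz": -30,"wx": 0,"wy": 0,"wz": 0,"claw": 0},{"dx": 0,"dy": 0,"dz": -30,"wx": 0,"wy": 0,"wz": 0,"claw": 0},{"dx": 0,"dy": 0,"dz": -20,"wx": 0,"wy": 0,"wz": 0,"claw": 0},{"dx": 0,"dy": 0,"dz": 0,"wx": 0,"wy": 0,"wz": 0,"claw": 0},{"dx": 0,"dy": 0,"dz": 0,"wx": 0,"wy": 0,"wz": 0,"claw": 0}]'

```text
t: 2.2
eef_pos: [565.5, -168.8, 170.7]
tool_rot: [-2.24, -2.202, 0.0]
ft_force: [1.0, 0.3, 0.8]
width: 0.002
gripper_force: 0.0
```

Run:
```python
from h import *
i=get_image("scene")[:,:,::-1];j=get_image("top")[:,:,::-1]
cv2.imwrite("pics/a1.png",np.hstack([cv2.resize(i[130:330,180:400],(440,400)),cv2.resize(j[120:320,170:350],(360,400))]))
```

```text
(no output)
```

View pics/a1.png

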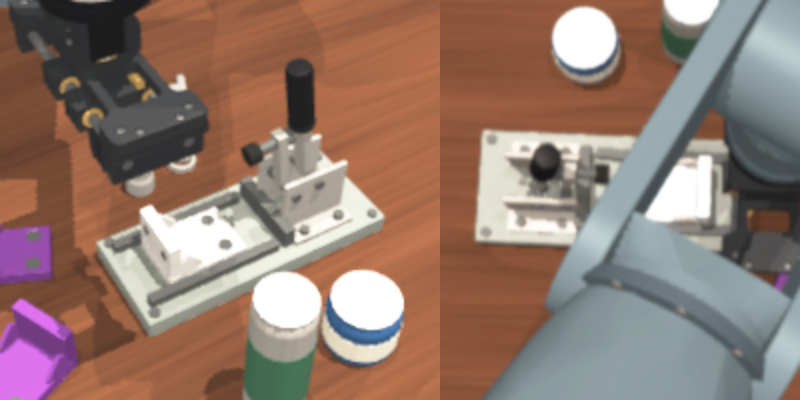

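The gripper hangs over the rear end of the bed, with body crosswise (crop (150,140)), nothing disturbed, and the flange at (155,240) in front. I'll descend behind the flange.

Call:
carry_out --motion '[{"dx": 1,"dy": -2,"dz": -30,"wx": 0,"wy": 0,"wz": 0,"claw": 0},{"dx": 1,"dy": -2,"dz": -30,"wx": 0,"wy": 0,"wz": 0,"claw": 0},{"dx": 0,"dy": 0,"dz": -30,"wx": 0,"wy": 0,"wz": 0,"claw": 0},{"dx": 0,"dy": 0,"dz": -20,"wx": 0,"wy": 0,"wz": 0,"claw": 0},{"dx": 0,"dy": 0,"dz": -12,"wx": 0,"wy": 0,"wz": 0,"claw": 0},{"dx": 0,"dy": 0,"dz": 0,"wx": 0,"wy": 0,"wz": 0,"claw": 0}]'

```text
t: 2.9
eef_pos: [567.3, -172.7, 48.2]
tool_rot: [-2.239, -2.202, 0.001]
ft_force: [-0.9, 0.7, 0.4]
width: 0.004
gripper_force: 0.0
```

Call:
carry_out --motion '[{"dx": 0,"dy": 6,"dz": 0,"wx": 0,"wy": 0,"wz": 0,"claw": 0},{"dx": 0,"dy": 6,"dz": 0,"wx": 0,"wy": 0,"wz": 0,"claw": 0},{"dx": 0,"dy": 6,"dz": 0,"wx": 0,"wy": 0,"wz": 0,"claw": 0},{"dx": 0,"dy": 5,"dz": 0,"wx": 0,"wy": 0,"wz": 0,"claw": 0},{"dx": 0,"dy": 5,"dz": 0,"wx": 0,"wy": 0,"wz": 0,"claw": 0},{"dx": 0,"dy": 5,"dz": 0,"wx": 0,"wy": 0,"wz": 0,"claw": 0},{"dx": 0,"dy": 5,"dz": 0,"wx": 0,"wy": 0,"wz": 0,"claw": 0},{"dx": 0,"dy": 0,"dz": 0,"wx": 0,"wy": 0,"wz": 0,"claw": 0}]'

```text
t: 3.7
eef_pos: [567.7, -134.3, 48.8]
tool_rot: [-2.24, -2.203, -0.0]
ft_force: [-0.3, 0.4, -0.9]
width: 0.001
gripper_force: 0.0
```

Call:
carry_out --motion '[{"dx": 0,"dy": 4,"dz": 0,"wx": 0,"wy": 0,"wz": 0,"claw": 0},{"dx": 0,"dy": 4,"dz": 0,"wx": 0,"wy": 0,"wz": 0,"claw": 0},{"dx": 0,"dy": 4,"dz": 0,"wx": 0,"wy": 0,"wz": 0,"claw": 0},{"dx": 0,"dy": 4,"dz": 0,"wx": 0,"wy": 0,"wz": 0,"claw": 0}]'

```text
t: 4.1
eef_pos: [567.6, -118.7, 48.7]
tool_rot: [2.24, 2.202, -0.0]
ft_force: [0.5, -1.9, 0.8]
width: 0.005
gripper_force: 0.9
```

Call:
carry_out --motion '[{"dx": 0,"dy": 3,"dz": 0,"wx": 0,"wy": 0,"wz": 0,"claw": 0},{"dx": 0,"dy": 2,"dz": 0,"wx": 0,"wy": 0,"wz": 0,"claw": 0},{"dx": 0,"dy": 0,"dz": 0,"wx": 0,"wy": 0,"wz": 0,"claw": 0}]'

```text
t: 4.4
eef_pos: [567.5, -113.4, 48.6]
tool_rot: [-2.24, -2.202, -0.0]
ft_force: [0.2, -0.2, 0.6]
width: 0.003
gripper_force: 0.0
```

Call:
carry_out --motion '[{"dx": 0,"dy": 1.5,"dz": 0,"wx": 0,"wy": 0,"wz": 0,"claw": 0},{"dx": 0,"dy": 1.5,"dz": 0,"wx": 0,"wy": 0,"wz": 0,"claw": 0},{"dx": 0,"dy": 1,"dz": 0,"wx": 0,"wy": 0,"wz": 0,"claw": 0}]'

```text
t: 4.7
eef_pos: [567.5, -109.9, 48.6]
tool_rot: [-2.24, -2.202, 0.0]
ft_force: [0.8, -3.6, 1.5]
width: 0.004
gripper_force: 2.1
```

Call:
carry_out --motion '[{"dx": 0,"dy": 1,"dz": 0,"wx": 0,"wy": 0,"wz": 0,"claw": 0},{"dx": 0,"dy": 1,"dz": 0,"wx": 0,"wy": 0,"wz": 0,"claw": 0}]'

```text
t: 4.9
eef_pos: [567.7, -109.6, 49.1]
tool_rot: [2.238, 2.201, -0.003]
ft_force: [-2.5, -10.5, 2.6]
width: 0.005
gripper_force: 5.3
```

Call:
carry_out --motion '[{"dx": 0,"dy": 1,"dz": 0,"wx": 0,"wy": 0,"wz": 0,"claw": 0}]'

```text
t: 5.0
eef_pos: [567.8, -109.5, 49.4]
tool_rot: [2.237, 2.201, -0.004]
ft_force: [-4.1, -12.8, 2.8]
width: 0.006
gripper_force: 6.8
```

The bracket hit firm resistance at the predicted home position. I'll seat it slightly, back off, rise and look.

Call:
carry_out --motion '[{"dx": 0,"dy": 1.5,"dz": 0,"wx": 0,"wy": 0,"wz": 0,"claw": 0},{"dx": 0,"dy": -12,"dz": 0,"wx": 0,"wy": 0,"wz": 0,"claw": 0},{"dx": 0,"dy": -25,"dz": 0,"wx": 0,"wy": 0,"wz": 0,"claw": 0},{"dx": 0,"dy": -10,"dz": 30,"wx": 0,"wy": 0,"wz": 0,"claw": 0},{"dx": 0,"dy": 0,"dz": 45,"wx": 0,"wy": 0,"wz": 0,"claw": 0},{"dx": 0,"dy": 0,"dz": 45,"wx": 0,"wy": 0,"wz": 0,"claw": 0},{"dx": 0,"dy": 0,"dz": 40,"wx": 0,"wy": 0,"wz": 0,"claw": 0},{"dx": 0,"dy": 0,"dz": 0,"wx": 0,"wy": 0,"wz": 0,"claw": 0}]'

```text
t: 5.8
eef_pos: [570.9, -153.8, 215.6]
tool_rot: [2.233, 2.195, 0.007]
ft_force: [0.2, 0.2, 0.2]
width: 0.004
gripper_force: 0.0
```

Run:
```python
from h import *
i=get_image("scene")[:,:,::-1];j=get_image("top")[:,:,::-1]
cv2.imwrite("pics/a2.png",np.hstack([cv2.resize(i[150:300,220:380],(480,450)),cv2.resize(j[175:325,190:290],(300,450))]))
```

```text
(no output)
```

View pics/a2.png

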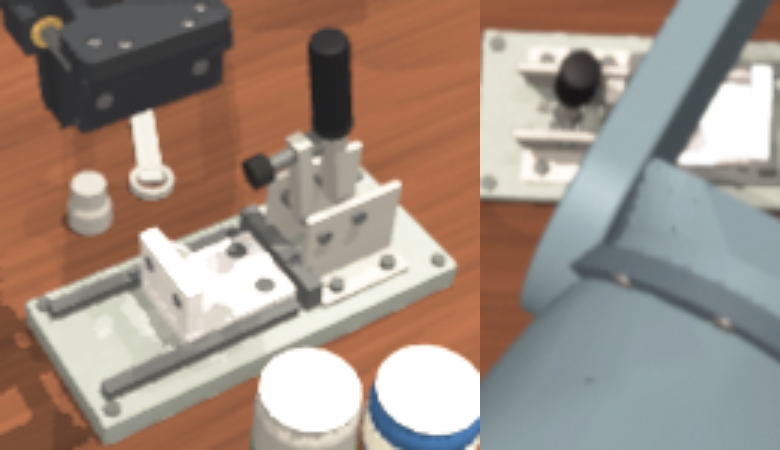

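The bracket's front edge at crop (300,275) sits against the stop with no gap, and the handle is still upright at (330,85). I'll go to the handle next.

Call:
carry_out --motion '[{"dx": 0,"dy": 40,"dz": -10,"wx": 0,"wy": 0,"wz": 0,"claw": 0},{"dx": -1,"dy": 40,"dz": -15,"wx": 0,"wy": 0,"wz": 0,"claw": 0},{"dx": 0,"dy": 24,"dz": -15,"wx": 0,"wy": 0,"wz": 0,"claw": 0},{"dx": 0,"dy": 10,"dz": -5,"wx": 0,"wy": 0,"wz": 0,"claw": 0},{"dx": 0,"dy": 0,"dz": 0,"wx": 0,"wy": 0,"wz": 0,"claw": 0}]'

```text
t: 6.4
eef_pos: [565.0, -37.0, 161.3]
tool_rot: [-2.235, -2.202, 0.004]
ft_force: [-0.6, 0.3, 1.6]
width: 0.005
gripper_force: 0.0
```

Call:
carry_out --motion '[{"dx": 0,"dy": 8,"dz": 0,"wx": 0,"wy": 0,"wz": 0,"claw": 0},{"dx": 0,"dy": 8,"dz": 0,"wx": 0,"wy": 0,"wz": 0,"claw": 0},{"dx": 0,"dy": 8,"dz": 0,"wx": 0,"wy": 0,"wz": 0,"claw": 0},{"dx": 0,"dy": 8,"dz": 0,"wx": 0,"wy": 0,"wz": 0,"claw": 0}]'

```text
t: 6.8
eef_pos: [567.5, -7.7, 165.0]
tool_rot: [2.239, 2.199, -0.001]
ft_force: [-0.6, -7.1, 5.7]
width: 0.008
gripper_force: 4.2
```

Call:
carry_out --motion '[{"dx": 0,"dy": 8,"dz": 2,"wx": 0,"wy": 0,"wz": 0,"claw": 0},{"dx": 0,"dy": 8,"dz": 2,"wx": 0,"wy": 0,"wz": 0,"claw": 0},{"dx": 0,"dy": 8,"dz": 1,"wx": 0,"wy": 0,"wz": 0,"claw": 0},{"dx": 0,"dy": 8,"dz": 0,"wx": 0,"wy": 0,"wz": 0,"claw": 0},{"dx": 0,"dy": 8,"dz": -1,"wx": 0,"wy": 0,"wz": 0,"claw": 0},{"dx": 0,"dy": 8,"dz": -2,"wx": 0,"wy": 0,"wz": 0,"claw": 0}]'

```text
t: 7.4
eef_pos: [567.5, 39.8, 166.4]
tool_rot: [2.238, 2.199, -0.002]
ft_force: [1.3, -7.2, 0.8]
width: 0.005
gripper_force: 4.0
```

Call:
carry_out --motion '[{"dx": 0,"dy": 8,"dz": -2,"wx": 0,"wy": 0,"wz": 0,"claw": 0},{"dx": 0,"dy": 8,"dz": -3,"wx": 0,"wy": 0,"wz": 0,"claw": 0},{"dx": 0,"dy": 8,"dz": -4,"wx": 0,"wy": 0,"wz": 0,"claw": 0}]'

```text
t: 7.7
eef_pos: [567.8, 64.2, 157.7]
tool_rot: [2.238, 2.199, -0.0]
ft_force: [2.2, -5.3, 1.9]
width: 0.003
gripper_force: 2.9
```

Tracking well (φ≈0.6). I'll continue past the dead point.

Call:
carry_out --motion '[{"dx": 0,"dy": 8,"dz": -5,"wx": 0,"wy": 0,"wz": 0,"claw": 0},{"dx": 0,"dy": 8,"dz": -5,"wx": 0,"wy": 0,"wz": 0,"claw": 0},{"dx": 0,"dy": 7,"dz": -6,"wx": 0,"wy": 0,"wz": 0,"claw": 0},{"dx": 0,"dy": 6,"dz": -7,"wx": 0,"wy": 0,"wz": 0,"claw": 0},{"dx": 0,"dy": 6,"dz": -8,"wx": 0,"wy": 0,"wz": 0,"claw": 0},{"dx": 0,"dy": 5,"dz": -8,"wx": 0,"wy": 0,"wz": 0,"claw": 0},{"dx": 0,"dy": 4,"dz": -8,"wx": 0,"wy": 0,"wz": 0,"claw": 0},{"dx": 0,"dy": 0,"dz": 0,"wx": 0,"wy": 0,"wz": 0,"claw": 0}]'

```text
t: 8.5
eef_pos: [565.4, 110.2, 107.9]
tool_rot: [-2.238, -2.202, 0.003]
ft_force: [0.4, 0.6, 0.7]
width: 0.003
gripper_force: 0.0
```

Run:
```python
from h import *
i=get_image("scene")[:,:,::-1]
cv2.imwrite("pics/a3.png",cv2.resize(i[150:320,200:400],(800,600)[:1]+(600,)))
```

```text
(no output)
```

View pics/a3.png

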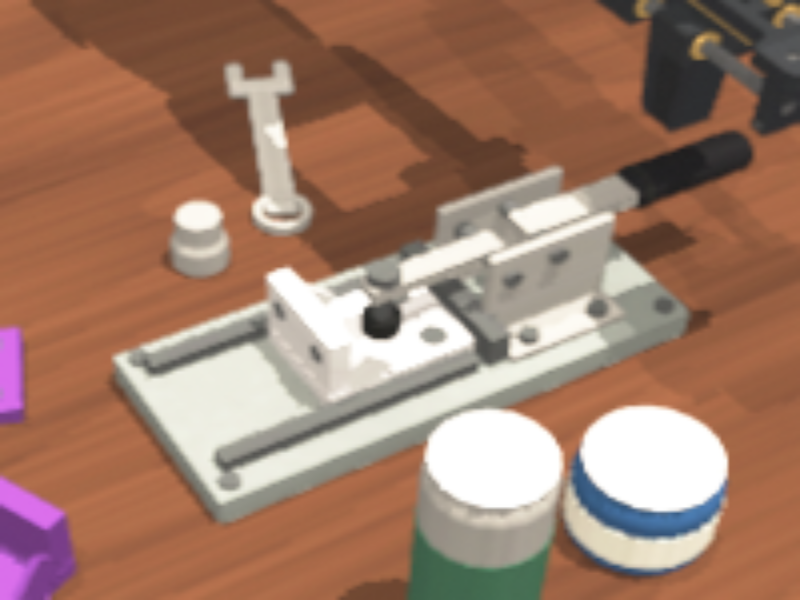

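The handle has snapped over, lying from crop (610,190) to (740,150), and the pad is down on the foot at (380,320). I'll retreat upward and check the handle angle.

Call:
carry_out --motion '[{"dx": 0,"dy": 0,"dz": 30,"wx": 0,"wy": 0,"wz": 0,"claw": 0},{"dx": 0,"dy": 0,"dz": 40,"wx": 0,"wy": 0,"wz": 0,"claw": 0},{"dx": 0,"dy": 0,"dz": 40,"wx": 0,"wy": 0,"wz": 0,"claw": 0},{"dx": 0,"dy": 20,"dz": 30,"wx": 0,"wy": 0,"wz": 0,"claw": 0},{"dx": 0,"dy": 30,"dz": 0,"wx": 0,"wy": 0,"wz": 0,"claw": 0},{"dx": 0,"dy": 30,"dz": 0,"wx": 0,"wy": 0,"wz": 0,"claw": 0},{"dx": 0,"dy": 0,"dz": 0,"wx": 0,"wy": 0,"wz": 0,"claw": 0},{"dx": 0,"dy": 0,"dz": 0,"wx": 0,"wy": 0,"wz": 0,"claw": 0}]'

```text
t: 9.35
eef_pos: [566.6, 189.6, 249.9]
tool_rot: [2.239, 2.204, -0.0]
ft_force: [0.6, 0.1, 0.1]
width: 0.006
gripper_force: 0.0
```

Run:
```python
from h import *
ex=np.array([.01566,.99988]);o=np.array([568.8,-20.])
for th in (1.4,1.57,1.72):
    f=th-.15
    print(th,[(proj("scene",[*(o+(45+r*np.sin(f))*ex),70+r*np.cos(f)])-[200,150])*[4,600/170] for r in (58,130)])
i=get_image("scene")[:,:,::-1]
cv2.imwrite("pics/a4.png",cv2.resize(i[150:320,200:400],(800,600)))
```

```text
1.4 [array([620.94025556, 164.03305858]), array([740.59652928,  92.34862276])]
1.57 [array([622.12634653, 175.63782354]), array([740.79140503, 119.22866192])]
1.72 [array([620.83232259, 186.82185001]), array([736.01910919, 144.45737831])]
```

View pics/a4.png

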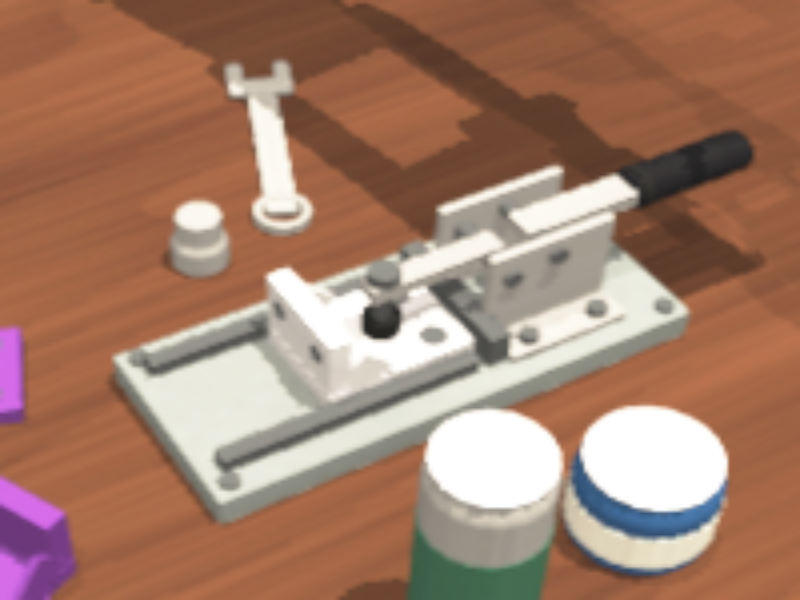

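The handle end at crop (738,150) matches the 1.72 prediction of (736,144). The bracket is home, the pad is pressing on it, and the arm is clear.

```bash
python3 -c "
from station import *
print(close_job())"
```

```text
the job is handed in; nothing more can be done
None
```

The bracket was pushed fully home against the end stop, then the clamp handle was pushed over until it snapped level into lock with the pad on the bracket; nothing else was seen to move, the arm ended clear, and the job was handed in at about 9.4 s.

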